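# Swap the mug and the nut pail

## Robot

A 6-joint arm with a two-finger parallel gripper is mounted at the origin on the work surface; the furniture and walls round the work are solid. World frame = base frame: x ahead of the robot, y to its left, z up, the work surface at z = 0. Lengths are in m, angles in rad, forces in N, time in s.
With the tool pointing down it reaches from about 0.35 to 1 m from the base axis. Payload 7.1 kg.
Tool frame: the origin (TCP) lies midway between the tips of the shut fingers; the grasp point (between the pads) lies 19 mm behind it (env.grip_depth is the distance from the TCP to the grasp point, in m); z points along the fingers, y is the line along which they close (so a half turn about z gives the same grasp; the last joint's range is limited). The gripper opens to 85 mm and grips with 20 to 120 N. Pads are 22 mm wide; open, the fingers measure 114 mm over their backs; the gripper's body (76 mm by 85 mm) begins 54 mm behind the grasp point. The pads swing forward as they close: fully open they stand 13 mm farther back than shut.
Start: joints at [1.161, 0.423, 1.63, -0, 1.089, -0.019], TCP at [0.238, 0.578, 0.231] pointing down, gripper open.
Joint ranges: [-3, 3], [-0.9, 2.11], [0.09, 2.58], [-1.31, 4.45], [0.11, 2.69], [-2.54, 2.54]. Speed limits (rad/s): [2.39, 2.39, 3.01, 3.14, 3.14, 3.14].

## Interface

Orientations are given as a unit quaternion [x, y, z, w].
In Python, from station import env gives the robot as it stands.
- The arm moves only by the tool carry_out, never from a script. Its argument "series" is a list of rows, each a list of 6 numbers: the shift along the tool's x, y, z normalised to -1 to 1, where 1 is 0.25 m, then the turn, a rotation vector about the tool's x, y, z normalised to -1 to 1, where 1 is 90 degrees. In form: [[tx, ty, tz, rx, ry, rz], ...]. A call has 1 to 12 rows; each row is the pose to reach, as a shift and turn from the pose commanded when the call began, along the tool's axes at that moment; what a row does not reach only later rows make up. A row lasts 1/8 s, in which the tool goes at most 62.5 mm and 10.7 degrees, less where a joint would pass 70% of its speed; a pose out of reach is approached as far as the arm can. A call with a number of a shift or a turn outside -1 to 1 is refused whole. A call with a gripper value outside its range is refused whole. "hand" is the opening, from -1 (shut) to 1 (fully open), set as the call begins (left out, the last holds). The fingers move at their own pace and stop on an object; the grip force is fixed at half the most. Time passes only in rows, so rows that repeat a pose let the fingers close. It gives the time, the measured TCP pose, the force, the opening and the grip force at its end, in the units of the state.
- env.observe(): the state, without advancing time (a new reading comes with each control period).
- env.snapshot(name): name is "side" or "top"; returns the picture (420x560x3 uint8, red, green, blue); there is no depth.
- env.calibration(name): a dict with "camera_matrix" (3x3 intrinsics, pixels), "R" (3x3) and "t" (3): a world point X has camera coordinates R X + t. Camera axes: x right, y down, z forward; pixel columns grow to the right and rows downward; lengths in m; the calibration is good to about 2 mm. A picture is of the moment at which its call begins. calibration takes no time and is no camera call.
- env.sign_off(): hands the job in; it is judged then, once.
The state is a dict: "clock": time; "joint_pos": joint angles; "joint_vel": joint speeds; "tau": joint torques, N m; "position": TCP position; "orientation": TCP orientation; "ft_force": force on the tool from outside, world axes, zero at the start; "moment": the same for the moment, N m; "finger_gap": finger opening in m; "grasp_force": force on a finger pad.
Only numpy, scipy, OpenCV 4.12 (cv2) and the standard library are available. Lean on these libraries where they do the work, as an engineer would, in place of code of your own. Each camera call takes 0.05 s, during which the arm holds its last target. There are 200 camera calls.

## Task

The mug and the little pail of nuts are standing in each other's places. Lift them by handle or rim and swap them: stand the mug fully on the cork coaster with its handle pointing straight to the robot's right, and the pail flat in the red pan with its nuts still inside. Keep both upright, set them down gently without dropping them, and leave everything else on the bench where it is.

Things in the scene. Friction and masses are not known exactly. Their poses are not given: they have to be found in the camera images.
- mug: White china mug with coffee in it, 86 mm high, 82 mm wide, 66 mm across its foot. Frame at the underside, 13.5 mm off the mug's axis on the handle's side: the axis is at y = +13.5 mm, the handle points along -y, z is up, the rim is at z = 86 mm. Starts in the red pan, foot 3 mm above the bench, handle anywhere from the robot's side round to its right.
- mug_base (a point): Centre of the mug's foot, on its axis.
- mug_handle (a point): Point in the mug's handle, 65 mm out from the mug's axis and 60 mm above its foot: a place to pinch it from above. The handle stands in a vertical radial plane from 11 to 80 mm above the foot, reaches 68 mm from the axis, and is 12 mm thick at the outside, widening to 30 mm where it joins the mug (it acts as solid: nothing fits through the loop).
- pail: Small galvanised pail, 84 mm across the rim (70 mm at the foot) and 75 mm high, wall 3 mm, about 0.35 kg with its nuts; a rigid hoop handle stands over it, overall 134 mm high. Origin at the centre of its underside, z up; the hoop lies in its y-z plane. Starts on the coaster, turned by any angle.
- pail_grip (a point): Centre of the pail's wooden grip: a round bar of 16 mm diameter and 52 mm long, running along the pail's y axis, 126 mm above the pail's underside (rim 51 mm below it).
- coaster: Cork coaster, a disc of 100 mm diameter and 6 mm thick, fixed to the bench. Origin at the centre of its underside, axes as the world's (-y is the robot's right).
- coaster_top (a point): Centre of the coaster's upper face.
- pan: Round shallow red pan, 120 mm across its lip, fixed to the bench; lip 12 mm high, flat floor 3 mm above the bench and 106 mm across. Origin at the centre of its underside.
- pan_floor (a point): Centre of the pan's inner floor.
- nut_a: Dark steel hex nut, 24 x 27 x 13 mm, loose on the pail's floor. Origin at the centre of its underside.
- nut_b: Bright steel hex nut, 24 x 27 x 13 mm, loose on the pail's floor. Origin at the centre of its underside.
- tape_measure: Yellow tape measure, 32 x 81 x 65 mm high (x, y, z), bystander next to the coaster on its left. Origin about the centre of its underside.
- wood_offcut_3: Wooden block, 45 x 60 x 45 mm, bystander at the front left of the pan. Origin at the centre of its underside.
- lube_can: Spray can with a green cap, 59 mm diameter, 225 mm high: tall bystander at the right rear. Origin at the centre of its underside.
- clamp: Turquoise G-clamp lying flat, 116 x 144 x 20 mm, bystander at the left rear. Origin at the centre of its underside.
- disc: Grinding disc lying flat, 107 mm diameter, 11 mm thick, bystander near the robot on its right. Origin at the centre of its underside.
- toolbox: Open blue steel toolbox, fixed, 182 deep (x) x 346 (y) mm; its walls are 106 mm high, its lid stands open at the back up to about 0.3 m. Origin at the centre of its underside.
- drawer_cabinet: Green drawer cabinet, fixed, 225 mm high; on the bench it covers about x 0.17 to 0.45 and y 0.29 to 0.50, with a drawer pulled out to about y = 0.22. Origin at the centre of its underside.
Not all that is in view belongs to the job. Leave any purple look-alike of the mug alone.

How it is judged:
At the end, for the whole second after the job is handed in: The mug's foot is centred on the coaster within 18 mm and it stands upright there with its handle within 34 degrees of the robot's right (-y); the pail stands flat on the pan's floor, its centre within 22 mm of the pan's, with both nuts inside; both at rest (horizontal distance between mug_base and coaster_top below 0.018 m and height (world z) of mug_base between 0.002 and 0.012 m and angle between each of mug, pail's own z axis and vertical below 0.08 rad and angle between the y axis of mug and the y axis of coaster, either way round below 0.6 rad and y of mug_handle in the frame of coaster below 0 m and horizontal distance between pail and pan_floor below 0.022 m and height (world z) of pail below 0.008 m and horizontal distance between each of nut_a, nut_b and pail below 0.035 m and z of each of nut_a, nut_b in the frame of pail below 0.06 m and linear speed of each of mug, pail below 0.02 m/s); the robot touches nothing.
It fails at once if the tape measure, wooden block, spray can, G-clamp or grinding disc is shoved more than 30 mm (distance of any of tape_measure, wood_offcut_3, lube_can, clamp, disc from where it was at the start of the episode above 0.03 m).
It fails at once if the mug or the pail is tipped more than 30 degrees (angle between any of mug, pail's own z axis and vertical above 0.52 rad).
It fails at once if the mug or the pail is let fall (faster than 0.55 m/s with no finger on it, a drop of about 15 mm) ((linear speed of mug above 0.55 m/s and contact force between the fingers and mug below 0.05 N) or (linear speed of pail above 0.55 m/s and contact force between the fingers and pail below 0.05 N)).
It also fails if it takes over 70 s, if anything falls off the work surface, if the arm or the gripper's body presses on something with over 40 N, if the wrist force passes 120 N, or if a joint passes its speed limit or range.

## Working session

There is one attempt and no reset: what is moved stays moved. The work goes in short steps, Python scripts to look and compute and a tool call to move; the robot and the scene stay as the last step left them, time stands still between calls to the robot, and variables do not carry over. Pictures are saved under pics/ and viewed, at most 10 in all, crops included, and the job is handed in when it is done.

Besides the shell and the picture viewer there is one more tool, called after ">>>" as a command line: name --pt "numbers of a row" for each row, then --argument value for the rest. carry_out: Moves the arm, as the interface text tells. Its arguments: {"type":"object","properties":{"series":{"type":"array","items":{"type":"array","items":{"type":"number"}}},"hand":{"type":"number"}},"required":["series"]}

```bash
mkdir -p pics; ls; python3 - <<'E'
from station import env
import cv2,numpy as np
for n in("top","side"):
    im=env.snapshot(n); cv2.imwrite(f"pics/{n}0.png",im[:,:,::-1]); np.save(f"pics/{n}0.npy",im)
    c=env.calibration(n); print(n,c["camera_matrix"],c["R"],c["t"], -c["R"].T@c["t"])
print(env.observe(),env.grip_depth)
E
```

```text
pics
top [[457.64733067   0.         279.6175518 ]
 [  0.         457.64733067 212.97875564]
 [  0.           0.           1.        ]] [[-0.02921181 -0.99949903 -0.01218001]
 [-0.99535763  0.03020438 -0.09138322]
 [ 0.09170533  0.009454   -0.99574131]] [0.02970502 0.46825217 1.24621819] [0.35266126 0.00376513 1.28406313]
side [[443.57395743   0.         285.57047723]
 [  0.         443.57395743 210.24529461]
 [  0.           0.           1.        ]] [[ 0.97768915 -0.20831636  0.02698555]
 [-0.05424343 -0.37448909 -0.92564333]
 [ 0.20293244  0.90352765 -0.37743372]] [-0.47186566  0.10456519  1.12456136] [ 0.23879993 -1.0752111   0.533971  ]
{'clock': 0.1, 'joint_pos': array([ 1.16103619e+00,  4.23797943e-01,  1.63058485e+00, -1.83551971e-05,
        1.08862620e+00, -1.90273861e-02]), 'joint_vel': array([-1.56798377e-03, -4.38720193e-05, -1.32680889e-03,  6.03702700e-04,
        1.65652183e-03,  1.37738602e-03]), 'tau': array([-1.05893962e-04, -5.58422363e+01, -2.82442975e+01, -1.02007966e-04,
        3.06044632e-03, -3.14532592e-06]), 'position': array([0.23784332, 0.57744743, 0.23061379]), 'orientation': array([ 1.94121726e-01,  9.80977193e-01, -6.93684389e-04, -1.42724239e-04]), 'ft_force': array([ 0.2492209 , -0.06039732, -0.23339487]), 'moment': array([-0.00513165, -0.02202976, -0.03782934]), 'grasp_force': 0.0, 'finger_gap': 0.08536813355011914} 0.0187
```

View pics/top0.png

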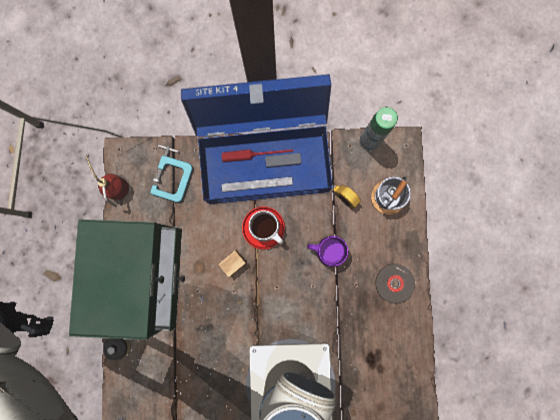

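View pics/side0.png

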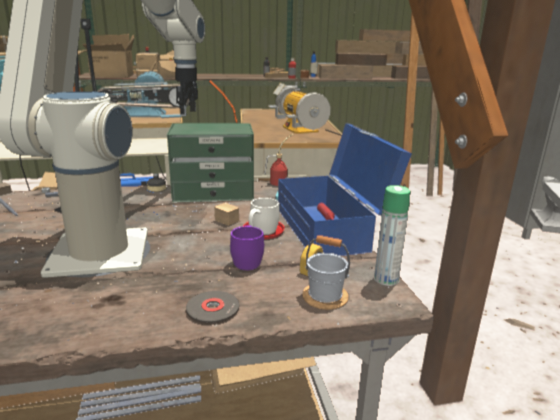

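The top view shows the red pan with the mug at about (264,229), its handle toward (282,243). The pail is on the coaster at about (391,195), with the purple look-alike at (333,251). The side view shows the pail at (327,275), its grip at (327,241), and the mug at (265,215).

```bash
cat > h.py <<'E'
import numpy as np,cv2
from station import env
C={n:env.calibration(n) for n in("top","side")}
def ray(n,p,z):
    c=C[n];d=c["R"].T@np.linalg.inv(c["camera_matrix"])@np.array([p[0],p[1],1.]);o=-c["R"].T@c["t"]
    return o+d*(z-o[2])/d[2]
def proj(n,X):
    c=C[n];q=c["camera_matrix"]@(c["R"]@np.array(X)+c["t"]);return q[:2]/q[2]
def tri(pt,ps):
    P=[C[n]["camera_matrix"]@np.c_[C[n]["R"],C[n]["t"]] for n in("top","side")]
    X=cv2.triangulatePoints(P[0],P[1],np.array(pt,float).reshape(2,1),np.array(ps,float).reshape(2,1))
    return (X[:3]/X[3]).ravel()
E
python3 - <<'E'
from h import *
t=np.load("pics/top0.npy");s=np.load("pics/side0.npy")
a=cv2.resize(t[200:260,235:305],None,fx=5.6,fy=5.6,interpolation=3)
b=cv2.resize(t[160:220,360:430],None,fx=5.6,fy=5.6,interpolation=3)
c=cv2.resize(s[190:250,225:295],None,fx=5.6,fy=5.6,interpolation=3)
d=cv2.resize(s[225:315,295:365],None,fx=5.6,fy=5.6,interpolation=3)[:,:392]
d=cv2.resize(s[230:314,285:383],None,fx=4,fy=4,interpolation=3)
cv2.imwrite("pics/z.png",np.vstack([np.hstack([a[:290],b[:290]]),np.hstack([c[:290],d[:290]])])[:,:,::-1])
# red pan
h=cv2.cvtColor(t,cv2.COLOR_RGB2HSV)
m=(((h[...,0]<6)|(h[...,0]>174))&(h[...,1]>150)&(h[...,2]>80)).astype(np.uint8)
m[:200]=0;m[260:]=0;m[:,:235]=0;m[:,300:]=0
p=cv2.findNonZero(m);hu=cv2.convexHull(p);e=cv2.fitEllipse(hu);print("pan",e,ray("top",e[0],.012))
m=((h[...,0]>6)&(h[...,0]<22)&(h[...,1]>120)&(h[...,2]>120)).astype(np.uint8)
m[:170]=0;m[220:]=0;m[:,:365]=0;m[:,420:]=0
p=cv2.findNonZero(m)[:,0];print("cork",p.min(0),p.max(0),ray("top",(p.min(0)+p.max(0))/2,.006))
for n,X in(("floor",0),):
    pass
E
```

```text
pan ((262.8445129394531, 227.52340698242188), (42.15989303588867, 42.715877532958984), 20.98609733581543) [0.43057824 0.06371877 0.012     ]
cork [371 181] [405 213] [ 0.50614171 -0.28936397  0.006     ]
```

View pics/z.png

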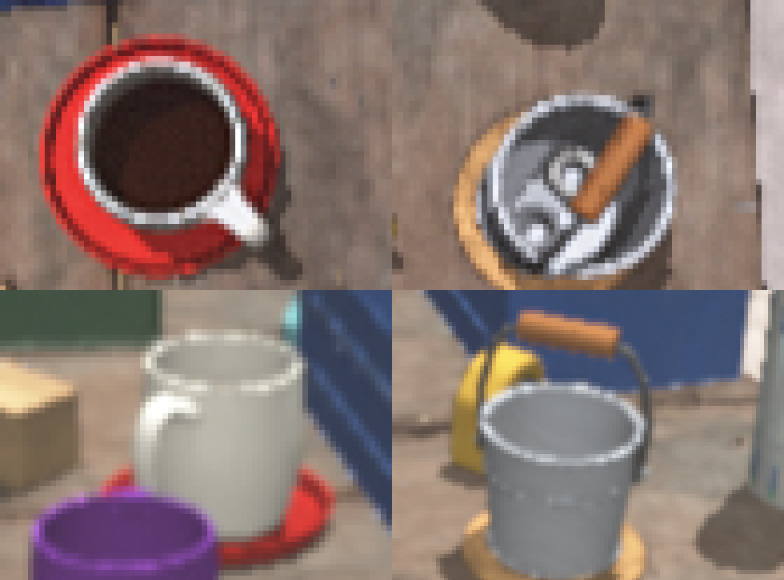

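```bash
python3 - <<'E'
from h import *
from scipy.optimize import least_squares
t=np.load("pics/top0.npy")
h=cv2.cvtColor(t,cv2.COLOR_RGB2HSV)
m=((h[...,0]>6)&(h[...,0]<22)&(h[...,1]>110)&(h[...,2]>80)).astype(np.uint8)
m[:175]=0;m[220:]=0;m[:,:365]=0;m[:,420:]=0
hu=cv2.convexHull(cv2.findNonZero(m))[:,0].astype(float)
o=np.array([388.5,195.5]); 
k=[p+.4*(p-o)/np.linalg.norm(p-o) for p in hu if 15<np.linalg.norm(p-o)<20]
W=np.array([ray("top",p,.006)[:2] for p in k])
r=least_squares(lambda c:np.linalg.norm(W-c,axis=1)-.05,[.5,-.29],loss="soft_l1",f_scale=.001)
print("coaster",r.x,np.round(r.fun*1000,1))
print("pan",ray("top",(262.9,227.6),.012))
mb=ray("top",(263.4,224.7),.089)[:2]; print("mug axis",mb)
a,b=ray("top",(235+230/5.6-.5,200+205/5.6-.5),.08),ray("top",(235+257/5.6-.5,200+232/5.6-.5),.08)
print("handle",a,b,"dir from axis",np.degrees(np.arctan2(*(b[:2]-mb)[::-1])),"seg",np.degrees(np.arctan2(*(b-a)[:2][::-1])),np.linalg.norm(b[:2]-mb))
print("pail rim",ray("top",(393.4,192.7),.081))
g=(399,189.5);print("grip",ray("top",g,.138),tri(g,(328.5,240.3)))
f=lambda x,y:ray("top",(360+(x-392)/5.6-.5,160+y/5.6-.5),.138)
u=f(642,122)-f(585,213);print("grip dir deg",np.degrees(np.arctan2(u[1],u[0])),np.linalg.norm(u))
# colour-based grip mask
m=((h[...,0]>4)&(h[...,0]<14)&(h[...,1]>130)&(h[...,2]>90)).astype(np.uint8)
m2=np.zeros_like(m);m2[177:202,388:410]=m[177:202,388:410]
n,l,st,ce=cv2.connectedComponentsWithStats(m2);print(st[1:],ce[1:])
i=1+np.argmax(st[1:,4]);R=cv2.minAreaRect(cv2.findNonZero((l==i).astype(np.uint8)));print(R)
for n_,X in(("mugtop",[.43,.06,.089]),):
  print(proj("side",[*mb,.089]))
E
```

```text
coaster [ 0.50793407 -0.28984374] [ 8.8 -0.7  0.2 -0.1 -0.3 -0.4  1.1  0.4  0.3  0.4 -0.1 -0.5 -0.  -0.2
 -0.1]
pan [0.43036013 0.06356977 0.012     ]
mug axis [0.43321548 0.05844421]
handle [0.40281065 0.02762023 0.08      ] [0.38977667 0.01531513 0.08      ] dir from axis -135.20499378009765 seg -136.64765295080863 0.06121314077772464
pail rim [ 0.50813312 -0.28696767  0.081     ]
grip [ 0.50845064 -0.28767107  0.138     ] [ 0.50866917 -0.28882625  0.13298761]
grip dir deg -34.429954862847175 0.04905165656277362
[[392 181  14  18 102]] [[398.90196078 189.39215686]]
((398.6922607421875, 189.4615478515625), (5.547001838684082, 19.414506912231445), 33.6900634765625)
[264.65070391 201.88913341]
```

```bash
cat >> h.py <<'E'
from scipy.spatial.transform import Rotation as Ro
def go(*goals):
    """goals: x,y,z(TCP),yaw of tool y in deg; prints shifts/turns from the present pose"""
    s=env.observe();p=s["position"];R=Ro.from_quat(s["orientation"]);M=R.as_matrix()
    print("now",round(s["clock"],2),p.round(4),"yaw",round(np.degrees(np.arctan2(M[1,1],M[0,1])),1),"tilt",round(np.degrees(np.arccos(-M[2,2])),2),"gap",s["finger_gap"],"F",s["ft_force"].round(1))
    for g in goals:
        a=np.radians(g[3]);y=np.array([np.cos(a),np.sin(a),0]);z=np.array([0,0,-1.]);T=np.c_[np.cross(y,z),y,z]
        d=M.T@(np.array(g[:3])-p);r=(R.inv()*Ro.from_matrix(T)).as_rotvec()
        print(g,(d/.25).round(3).tolist(),(r/(np.pi/2)).round(3).tolist(),"rows",round(max(np.linalg.norm(d)/.0625,np.degrees(np.linalg.norm(r))/10.7),1))
E
python3 -c "
from h import *
go((.238,.577,.40,67.6),(.32,.36,.40,67.6))"
```

```text
now 0.1 [0.2378 0.5774 0.2306] yaw 67.6 tilt 0.08 gap 0.08536813355011914 F [ 0.2 -0.1 -0.2]
(0.238, 0.577, 0.4, 67.6) [-0.001, -0.002, -0.678] [-0.001, -0.0, 0.0] rows 2.7
(0.32, 0.36, 0.4, 67.6) [-0.635, -0.68, -0.677] [-0.001, -0.0, 0.0] rows 4.6
```

>>> carry_out --pt "0 0 -0.25 0 0 0" --pt "0 0 -0.5 0 0 0" --pt "0 0 -0.68 0 0 0" --pt "0 0 -0.68 0 0 0" --pt "-0.2 -0.22 -0.68 0 0 0" --pt "-0.4 -0.43 -0.68 0 0 0" --pt "-0.635 -0.68 -0.68 0 0 0" --pt "-0.635 -0.68 -0.68 0 0 0" --pt "-0.635 -0.68 -0.68 0 0 0" --hand 1

```text
clock: 1.23
position: [0.3203, 0.3575, 0.4001]
orientation: [0.196, 0.981, -0.001, -0.0]
ft_force: [-0.0, -0.2, 0.8]
finger_gap: 0.0856
grasp_force: 0.0
```

```bash
python3 -c "
from h import *
go((.38,.13,.40,67.6),(.44,-.06,.38,67.6))"
```

```text
now 1.23 [0.3203 0.3575 0.4001] yaw 67.4 tilt 0.13 gap 0.0855834078102593 F [-0.  -0.2  0.8]
(0.38, 0.13, 0.4, 67.6) [-0.57, -0.748, 0.002] [-0.001, -0.0, -0.002] rows 3.8
(0.44, -0.06, 0.38, 67.6) [-1.084, -1.358, 0.083] [-0.001, -0.0, -0.002] rows 7.0
```

>>> carry_out --pt "-0.14 -0.19 0 0 0 0" --pt "-0.29 -0.37 0 0 0 0" --pt "-0.43 -0.56 0 0 0 0" --pt "-0.57 -0.75 0 0 0 0" --pt "-0.76 -0.98 0 0 0 0" --pt "-0.76 -0.98 0 0 0 0" --pt "-0.76 -0.98 0 0 0 0"

```text
clock: 2.1
position: [0.4025, 0.0615, 0.4005]
orientation: [0.195, 0.981, 0.0, -0.001]
ft_force: [0.4, -0.7, 0.0]
finger_gap: 0.0855
grasp_force: 0.0
```

```bash
python3 -c "
from h import *
go((.46,-.13,.36,60),(.508,-.288,.27,55.6))"
```

```text
now 2.1 [0.4025 0.0615 0.4005] yaw 67.5 tilt 0.09 gap 0.08553273262067623 F [ 0.4 -0.7  0. ]
(0.46, -0.13, 0.36, 60) [-0.506, -0.62, 0.161] [-0.0, -0.001, 0.084] rows 3.3
(0.508, -0.288, 0.27, 55.6) [-0.925, -1.13, 0.521] [-0.0, -0.001, 0.132] rows 6.2
```

>>> carry_out --pt "-0.17 -0.2 0.05 0 0 0.04" --pt "-0.34 -0.41 0.1 0 0 0.08" --pt "-0.5 -0.62 0.16 0 0 0.13" --pt "-0.65 -0.8 0.3 0 0 0.13" --pt "-0.8 -0.98 0.45 0 0 0.13" --pt "-0.8 -0.98 0.45 0 0 0.13" --pt "-0.8 -0.98 0.45 0 0 0.13"

```text
clock: 2.98
position: [0.4945, -0.2401, 0.2866]
orientation: [0.293, 0.956, 0.001, -0.002]
ft_force: [-0.4, 0.5, -0.4]
finger_gap: 0.0855
grasp_force: 0.0
```

```bash
python3 -c "
from h import *
go((.508,-.288,.22,55.6),(.508,-.288,.113,55.6))"
```

```text
now 2.98 [ 0.4945 -0.2401  0.2866] yaw 55.9 tilt 0.23 gap 0.08548321193498928 F [-0.4  0.5 -0.4]
(0.508, -0.288, 0.22, 55.6) [-0.153, -0.128, 0.266] [0.0, -0.003, 0.004] rows 1.3
(0.508, -0.288, 0.113, 55.6) [-0.155, -0.128, 0.694] [0.0, -0.003, 0.004] rows 2.9
```

>>> carry_out --pt "-0.155 -0.128 0.2 0 -0.003 0.004" --pt "-0.155 -0.128 0.27 0 -0.003 0.004" --pt "-0.155 -0.128 0.27 0 -0.003 0.004" --pt "-0.155 -0.128 0.4 0 -0.003 0.004" --pt "-0.155 -0.128 0.5 0 -0.003 0.004" --pt "-0.155 -0.128 0.6 0 -0.003 0.004" --pt "-0.155 -0.128 0.69 0 -0.003 0.004" --pt "-0.155 -0.128 0.69 0 -0.003 0.004" --pt "-0.155 -0.128 0.69 0 -0.003 0.004"

```text
clock: 4.1
position: [0.5095, -0.2892, 0.1182]
orientation: [0.296, 0.955, -0.001, 0.003]
ft_force: [-0.4, -0.4, -0.5]
finger_gap: 0.0854
grasp_force: 0.0
```

>>> carry_out --pt "0 0 0 0 0 0" --pt "0 0 0 0 0 0" --pt "0 0 0 0 0 0" --pt "0 0 0 0 0 0" --pt "0 0 0 0 0 0" --pt "0 0 0 0 0 0" --pt "0 0 0 0 0 0" --pt "0 0 0 0 0 0" --hand -1

```text
clock: 5.1
position: [0.5083, -0.2896, 0.1166]
orientation: [0.296, 0.955, -0.001, 0.002]
ft_force: [-0.4, 1.2, 5.8]
finger_gap: 0.0138
grasp_force: 58.6
```

```bash
python3 -c "
from h import *
go((.508,-.288,.113,55.6),(.508,-.288,.145,55.6),(.385,-.26,.145,55.6),(.385,-.26,.112,55.6))
cv2.imwrite('pics/s1.png',env.snapshot('side')[180:340,220:420,::-1].repeat(3,0).repeat(3,1))"
```

```text
now 5.1 [ 0.5083 -0.2896  0.1166] yaw 55.5 tilt 0.29 gap 0.013846210977730082 F [-0.4  1.2  5.8]
(0.508, -0.288, 0.113, 55.6) [0.005, 0.005, 0.014] [0.0, 0.003, -0.001] rows 0.1
(0.508, -0.288, 0.145, 55.6) [0.004, 0.005, -0.114] [0.0, 0.003, -0.001] rows 0.5
(0.385, -0.26, 0.145, 55.6) [0.473, -0.181, -0.116] [0.0, 0.003, -0.001] rows 2.1
(0.385, -0.26, 0.112, 55.6) [0.474, -0.181, 0.016] [0.0, 0.003, -0.001] rows 2.0
```

View pics/s1.png

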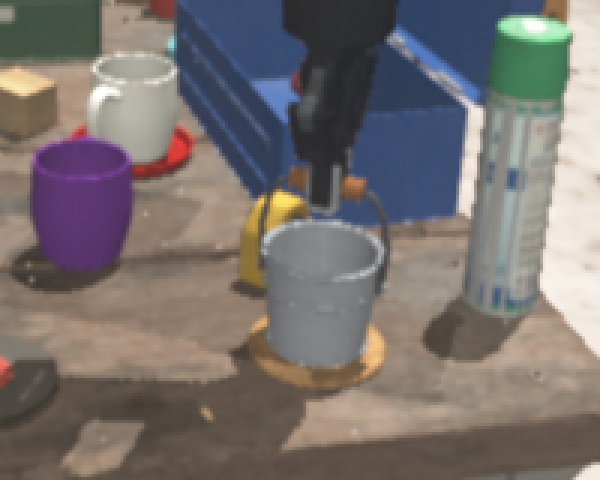

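The gripper holds the pail by its wooden grip, at about (327,184) in the crop, and the pail is still flat on the coaster. Next I lift it to the temporary spot.

>>> carry_out --pt "0 0 -0.05 0 0 0" --pt "0 0 -0.12 0 0 0" --pt "0.1 -0.04 -0.14 0 0 0" --pt "0.2 -0.08 -0.14 0 0 0" --pt "0.3 -0.115 -0.14 0 0 0" --pt "0.4 -0.15 -0.14 0 0 0" --pt "0.474 -0.181 -0.14 0 0 0" --pt "0.474 -0.181 -0.14 0 0 0" --pt "0.474 -0.181 -0.08 0 0 0" --pt "0.474 -0.181 -0.03 0 0 0" --pt "0.474 -0.181 0 0 0 0" --pt "0.474 -0.181 0 0 0 0"

```text
clock: 6.65
position: [0.3845, -0.2595, 0.1147]
orientation: [0.296, 0.955, -0.0, 0.001]
ft_force: [0.2, 0.5, -4.3]
finger_gap: 0.0142
grasp_force: 58.7
```

```bash
python3 -c "
from h import *
go((.385,-.26,.111,55.6))
cv2.imwrite('pics/s2.png',env.snapshot('side')[180:340,180:380,::-1].repeat(3,0).repeat(3,1))"
```

```text
now 6.65 [ 0.3845 -0.2595  0.1147] yaw 55.6 tilt 0.14 gap 0.0142293197364288 F [ 0.2  0.5 -4.3]
(0.385, -0.26, 0.111, 55.6) [-0.003, -0.0, 0.015] [0.0, 0.002, -0.0] rows 0.1
```

View pics/s2.png

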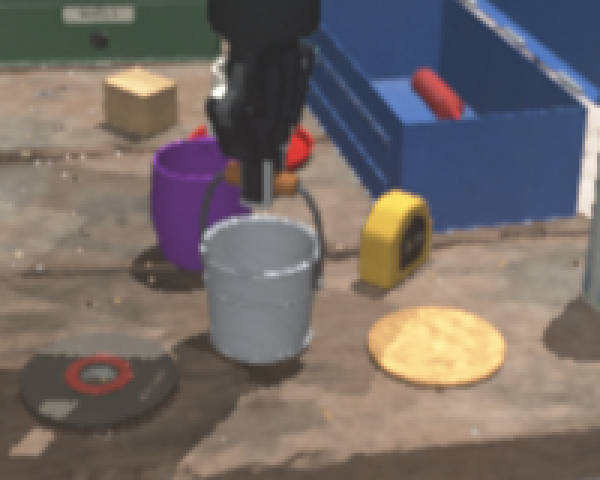

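The pail hangs upright over clear bench at about (257,290) in the crop. The coaster is now fully visible at about (437,345). I'll lower the pail and release it.

>>> carry_out --pt "0 0 0.007 0 0 0" --pt "0 0 0.014 0 0 0" --pt "0 0 0.02 0 0 0" --pt "0 0 0.02 0 0 0"

```text
clock: 7.2
position: [0.3849, -0.2599, 0.1108]
orientation: [0.296, 0.955, -0.001, 0.002]
ft_force: [-0.4, 0.2, -2.7]
finger_gap: 0.0139
grasp_force: 58.7
```

>>> carry_out --pt "0 0 0 0 0 0" --pt "0 0 0 0 0 0" --pt "0 0 0 0 0 0" --pt "0 0 0 0 0 0" --pt "0 0 0 0 0 0" --hand 0.6

```text
clock: 7.82
position: [0.3849, -0.2599, 0.1108]
orientation: [0.296, 0.955, -0.001, 0.002]
ft_force: [0.4, 0.1, 0.1]
finger_gap: 0.0682
grasp_force: 0.0
```

>>> carry_out --pt "0 0 -0.1 0 0 0" --pt "0 0 -0.3 0 0 0" --pt "0 0 -0.5 0 0 0" --pt "0 0 -0.5 0 0 0" --pt "0 0 -0.5 0 0 0"

```text
clock: 8.45
position: [0.384, -0.2593, 0.2354]
orientation: [0.296, 0.955, -0.001, 0.002]
ft_force: [0.2, 0.4, -0.3]
finger_gap: 0.0684
grasp_force: 0.0
```

```bash
python3 -c "
from h import *
for n in ('top','side'):
    im=env.snapshot(n);np.save(f'pics/{n}1.npy',im);cv2.imwrite(f'pics/{n}1.png',im[:,:,::-1])
    h=cv2.cvtColor(im,cv2.COLOR_RGB2HSV)
    m=((h[...,0]>6)&(h[...,0]<24)&(h[...,1]>90)&(h[...,2]>110)).astype(np.uint8)
    u,v=proj(n,(.508,-.29,.006)).astype(int);k=np.zeros_like(m);k[v-25:v+25,u-30:u+30]=1
    q,l,st,ce=cv2.connectedComponentsWithStats(m*k);i=1+np.argmax(st[1:,4])
    e=cv2.fitEllipse(cv2.convexHull(cv2.findNonZero((l==i).astype(np.uint8))));print(n,e,ray(n,e[0],.006))
a=np.radians(-136);X=np.array([.433,.0585])+.065*np.array([np.cos(a),np.sin(a)]);print(X)
go((*X,.20,-46),(*X,.045,-46))"
```

```text
top ((388.33502197265625, 196.57217407226562), (35.116661071777344, 36.014923095703125), 132.96409606933594) [ 0.50732083 -0.29036226  0.006     ]
side ((324.9638366699219, 295.2202453613281), (27.49985122680664, 46.63227081298828), 95.0155029296875) [ 0.50583255 -0.29783649  0.006     ]
[0.38624291 0.01334721]
now 8.55 [ 0.3836 -0.259   0.2344] yaw 55.5 tilt 0.12 gap 0.06840985050841297 F [ 0.6  0.2 -0.3]
(np.float64(0.3862429129779877), np.float64(0.013347205920165188), 0.2, -46) [0.608, 0.904, 0.136] [0.001, 0.001, 1.128] rows 9.5
(np.float64(0.3862429129779877), np.float64(0.013347205920165188), 0.045, -46) [0.609, 0.904, 0.756] [0.001, 0.001, 1.128] rows 9.5
```

View pics/top1.png

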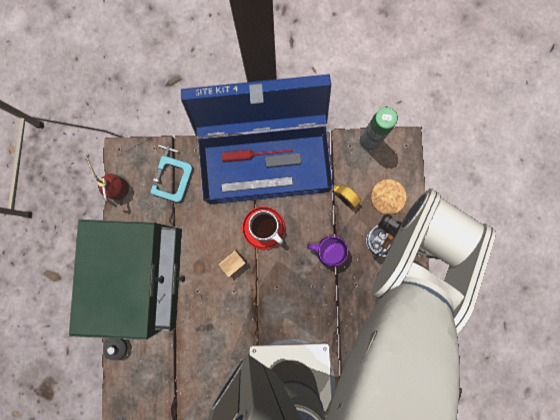

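The top view shows the pail standing at about (380,240), the coaster bare at (388,197), and the mug unmoved at (264,227). Next is the mug's handle.

>>> carry_out --pt "0.06 0.09 0 0 0 0.1" --pt "0.12 0.18 0 0 0 0.2" --pt "0.18 0.27 0 0 0 0.3" --pt "0.25 0.36 0 0 0 0.4" --pt "0.31 0.45 0 0 0 0.5" --pt "0.37 0.55 0 0 0 0.6" --pt "0.43 0.65 0 0 0 0.7" --pt "0.5 0.75 0.04 0 0 0.8" --pt "0.56 0.83 0.1 0 0 0.9" --pt "0.608 0.904 0.136 0 0 0.99" --pt "0.608 0.904 0.136 0 0 0.99" --pt "0.608 0.904 0.136 0 0 0.99" --hand 0

```text
clock: 10.05
position: [0.3868, 0.0123, 0.2007]
orientation: [0.88, 0.474, 0.0, 0.002]
ft_force: [0.0, 0.1, -0.6]
finger_gap: 0.043
grasp_force: 0.0
```

```bash
python3 -c "
from h import *
go((.386,.0135,.16,-46),(.386,.0135,.045,-46))"
```

```text
now 10.05 [0.3868 0.0123 0.2007] yaw -33.4 tilt 0.22 gap 0.04297643890064807 F [ 0.   0.1 -0.6]
(0.386, 0.0135, 0.16, -46) [0.002, -0.006, 0.163] [0.002, 0.0, 0.14] rows 1.2
(0.386, 0.0135, 0.045, -46) [0.003, -0.008, 0.623] [0.002, 0.0, 0.14] rows 2.5
```

>>> carry_out --pt "0.003 -0.006 0.1 0 0 0.1" --pt "0.003 -0.006 0.16 0 0 0.14" --pt "0.003 -0.006 0.16 0.002 0 0.14" --pt "0.003 -0.007 0.25 0.002 0 0.14" --pt "0.003 -0.007 0.34 0.002 0 0.14" --pt "0.003 -0.007 0.43 0.002 0 0.14" --pt "0.003 -0.008 0.52 0.002 0 0.14" --pt "0.003 -0.008 0.58 0.002 0 0.14" --pt "0.003 -0.008 0.625 0.002 0 0.14" --pt "0.003 -0.008 0.625 0.002 0 0.14" --pt "0.003 -0.008 0.625 0.002 0 0.14"

```text
clock: 11.42
position: [0.3869, 0.0139, 0.0453]
orientation: [0.928, 0.374, 0.001, 0.001]
ft_force: [0.0, -0.0, -0.1]
finger_gap: 0.0425
grasp_force: 0.0
```

```bash
python3 -c "
from h import *
go((.386,.0135,.044,-46))
a=env.snapshot('side')[170:260,210:310,::-1].repeat(4,0).repeat(4,1);b=env.snapshot('top')[190:280,230:330,::-1].repeat(4,0).repeat(4,1)
cv2.imwrite('pics/s3.png',np.hstack([a,b]))"
```

```text
now 11.43 [0.3869 0.0139 0.0453] yaw -46.1 tilt 0.14 gap 0.04254853650641566 F [ 0.  -0.  -0.1]
(0.386, 0.0135, 0.044, -46) [-0.004, -0.001, 0.005] [0.001, -0.001, -0.001] rows 0.0
```

View pics/s3.png

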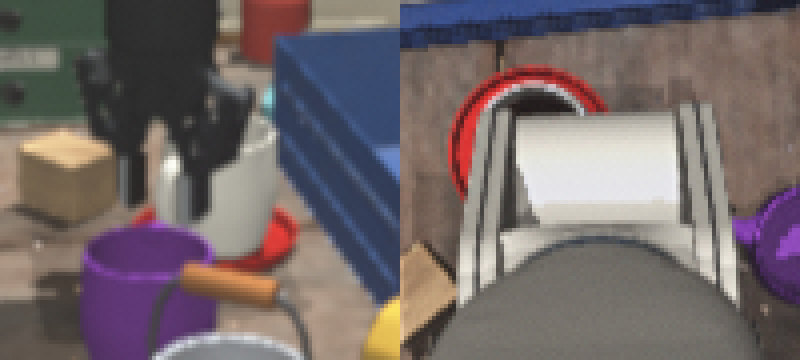

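The handle at about (168,185) sits between the two fingers, at (130,185) and (192,195), and nothing is touched. I'll close the gripper.

>>> carry_out --pt "0 0 0 0 0 0" --pt "0 0 0 0 0 0" --pt "0 0 0 0 0 0" --pt "0 0 0 0 0 0" --pt "0 0 0 0 0 0" --pt "0 0 0 0 0 0" --pt "0 0 0 0 0 0" --hand -1

```text
clock: 12.4
position: [0.3866, 0.0139, 0.0452]
orientation: [0.928, 0.373, 0.001, 0.001]
ft_force: [-1.5, -1.7, 4.9]
finger_gap: 0.0168
grasp_force: 55.8
```

>>> carry_out --pt "0 0 -0.01 0 0 0" --pt "0 0 -0.03 0 0 0" --pt "0 0 -0.06 0 0 0" --pt "0 0 -0.1 0 0 0" --pt "0 0 -0.1 0 0 0"

```text
clock: 13.02
position: [0.387, 0.014, 0.0707]
orientation: [0.928, 0.373, 0.001, 0.001]
ft_force: [-0.6, 0.2, -1.7]
finger_gap: 0.0169
grasp_force: 55.9
```

```bash
python3 -c "
from h import *
go((.507,-.355,.165,0))
a=env.snapshot('side')[150:260,210:310,::-1].repeat(5,0).repeat(5,1)
cv2.imwrite('pics/s4.png',a)"
```

```text
now 13.03 [0.387  0.014  0.0707] yaw -46.1 tilt 0.2 gap 0.016939791963279334 F [-0.6  0.2 -1.7]
(0.507, -0.355, 0.165, 0) [-0.676, 1.398, -0.375] [0.002, -0.0, -0.513] rows 6.4
```

View pics/s4.png

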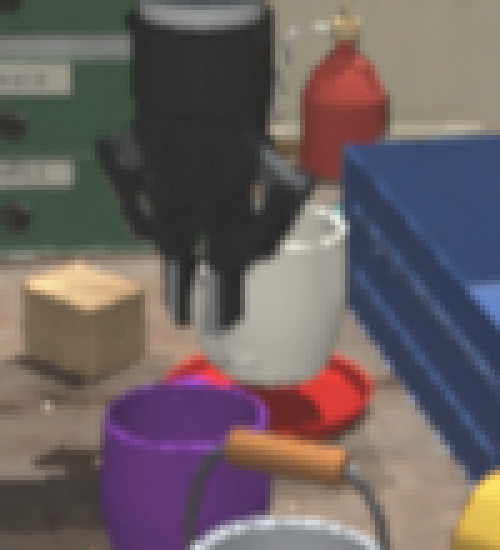

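The mug is off the pan floor, upright as far as the picture shows, at about (275,300) in the crop. I'll raise it more and carry it.

>>> carry_out --pt "0 0 -0.1 0 0 0" --pt "0 0 -0.2 0 0 0" --pt "0 0 -0.3 0 0 0" --pt "0 0 -0.4 0 0 0" --pt "-0.04 0.09 -0.4 0 0 -0.04" --pt "-0.1 0.2 -0.4 0 0 -0.08" --pt "-0.16 0.32 -0.4 0 0 -0.12" --pt "-0.22 0.45 -0.4 0 0 -0.16" --pt "-0.28 0.58 -0.4 0 0 -0.21" --pt "-0.34 0.7 -0.4 0 0 -0.26" --pt "-0.4 0.83 -0.4 0 0 -0.3" --pt "-0.46 0.95 -0.4 0 0 -0.34"

```text
clock: 14.58
position: [0.4678, -0.2379, 0.1696]
orientation: [0.796, 0.606, 0.0, 0.0]
ft_force: [0.4, 0.2, -1.7]
finger_gap: 0.0165
grasp_force: 56.1
```

```bash
python3 -c "
from h import *
go((.507,-.356,.165,0))"
```

```text
now 14.57 [ 0.4678 -0.2379  0.1696] yaw -15.4 tilt 0.06 gap 0.016472715551924647 F [ 0.4  0.2 -1.7]
(0.507, -0.356, 0.165, 0) [-0.413, 0.277, 0.019] [0.001, 0.0, -0.172] rows 2.0
```

>>> carry_out --pt "-0.09 0.06 0 0 0 -0.04" --pt "-0.18 0.12 0 0 0 -0.08" --pt "-0.27 0.18 0 0 0 -0.12" --pt "-0.35 0.23 0 0 0 -0.15" --pt "-0.413 0.277 0 0 0 -0.172" --pt "-0.413 0.277 0 0 0 -0.172" --pt "-0.413 0.277 0.1 0 0 -0.172" --pt "-0.413 0.277 0.2 0 0 -0.172" --pt "-0.413 0.277 0.26 0 0 -0.172" --pt "-0.413 0.277 0.3 0 0 -0.172" --pt "-0.413 0.277 0.3 0 0 -0.172"

```text
clock: 15.95
position: [0.5067, -0.3546, 0.0947]
orientation: [0.708, 0.707, 0.0, 0.0]
ft_force: [0.3, 0.6, -1.8]
finger_gap: 0.0167
grasp_force: 56.2
```

```bash
python3 -c "
from h import *
go((.507,-.356,.0485,0))
s=env.snapshot('side');t=env.snapshot('top')
a=s[200:320,275:375,::-1].repeat(4,0).repeat(4,1);b=t[150:270,340:440,::-1].repeat(4,0).repeat(4,1)
cv2.imwrite('pics/s5.png',np.hstack([a,b]))"
```

```text
now 15.95 [ 0.5067 -0.3546  0.0947] yaw -0.1 tilt 0.04 gap 0.016653611998921507 F [ 0.3  0.6 -1.8]
(0.507, -0.356, 0.0485, 0) [-0.006, 0.001, 0.185] [0.0, -0.0, -0.001] rows 0.7
```

View pics/s5.png

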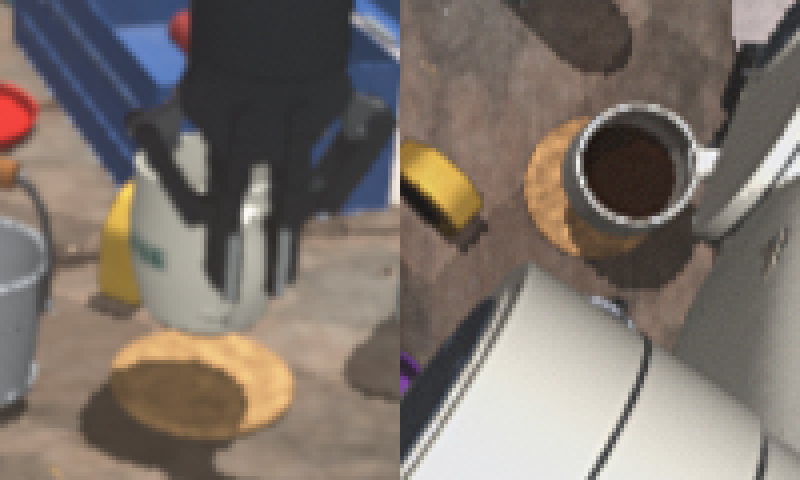

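```bash
python3 -c "
from h import *
print(ray('top',(398.5,190.9),.1384),proj('side',(.507,-.2905,.0524)),proj('side',(.507,-.2905,.1384)))"
```

```text
[ 0.50488358 -0.28612693  0.1384    ] [325.81362927 274.70231254] [328.37262837 238.30777825]
```

The mug hangs over the coaster with its handle to the robot's right (side crop: foot at about (205,325), coaster at (200,385)). It is within 5 mm of centre, so I'll nudge it and lower.

>>> carry_out --pt "-0.012 0.007 0.04 0 0 0" --pt "-0.012 0.007 0.08 0 0 0" --pt "-0.012 0.007 0.12 0 0 0" --pt "-0.012 0.007 0.15 0 0 0" --pt "-0.012 0.007 0.165 0 0 0" --pt "-0.012 0.007 0.173 0 0 0" --pt "-0.012 0.007 0.18 0 0 0" --pt "-0.012 0.007 0.186 0 0 0" --pt "-0.012 0.007 0.186 0 0 0" --pt "-0.012 0.007 0.186 0 0 0"

```text
clock: 17.3
position: [0.509, -0.3582, 0.049]
orientation: [0.708, 0.707, 0.0, 0.001]
ft_force: [-0.9, -0.9, 1.0]
finger_gap: 0.0167
grasp_force: 57.5
```

>>> carry_out --pt "0 0 0.002 0 0 0" --pt "0 0 0.003 0 0 0" --pt "0 0 0.003 0 0 0"

```text
clock: 17.68
position: [0.509, -0.3584, 0.0484]
orientation: [0.708, 0.707, 0.0, 0.001]
ft_force: [-1.5, -2.6, 4.8]
finger_gap: 0.0168
grasp_force: 58.0
```

>>> carry_out --pt "0 0 0 0 0 0" --pt "0 0 0 0 0 0" --pt "0 0 0 0 0 0" --pt "0 0 0 0 0 0" --pt "0 0 0 0 0 0" --hand 0

```text
clock: 18.3
position: [0.5087, -0.3579, 0.0479]
orientation: [0.708, 0.707, 0.0, 0.001]
ft_force: [-0.4, -0.3, -0.0]
finger_gap: 0.0429
grasp_force: 0.0
```

>>> carry_out --pt "0 0 -0.1 0 0 0" --pt "0 0 -0.2 0 0 0" --pt "0 0 -0.4 0 0 0" --pt "0 0 -0.6 0 0 0" --pt "0 0 -0.75 0 0 0" --pt "0 0 -0.75 0 0 0" --pt "0 0 -0.75 0 0 0"

```text
clock: 19.18
position: [0.508, -0.3575, 0.2348]
orientation: [0.708, 0.707, 0.0, 0.0]
ft_force: [-0.0, 0.4, -0.9]
finger_gap: 0.0424
grasp_force: 0.0
```

```bash
python3 -c "
from h import *
go((.385,-.26,.235,55.6))
s=env.snapshot('side');t=env.snapshot('top');np.save('pics/top2.npy',t)
a=s[200:320,235:360,::-1].repeat(3,0).repeat(3,1);b=t[150:270,340:465,::-1].repeat(3,0).repeat(3,1)
cv2.imwrite('pics/s6.png',np.hstack([a,b]))"
```

```text
now 19.18 [ 0.508  -0.3575  0.2348] yaw -0.1 tilt 0.04 gap 0.04236097795572228 F [-0.   0.4 -0.9]
(0.385, -0.26, 0.235, 55.6) [0.39, -0.492, -0.001] [0.0, 0.0, -0.619] rows 5.2
```

View pics/s6.png

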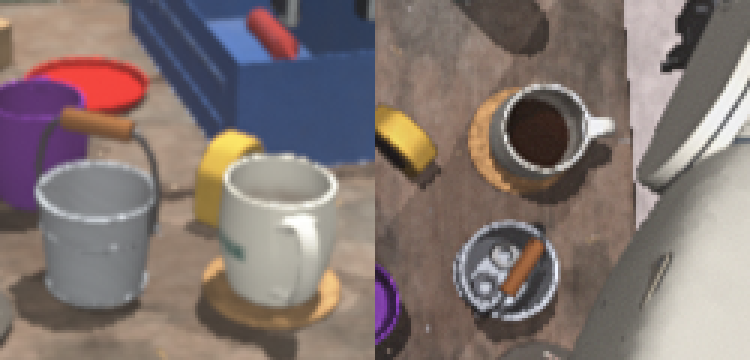

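The mug stands on the coaster with its handle to the right; its rim is at about (544,127) in the top crop. The pail and both nuts are at about (507,270), unmoved. I'll fetch the pail.

>>> carry_out --pt "0.07 -0.08 0 0 0 -0.1" --pt "0.13 -0.16 0 0 0 -0.2" --pt "0.2 -0.25 0 0 0 -0.3" --pt "0.26 -0.33 0 0 0 -0.4" --pt "0.32 -0.41 0 0 0 -0.5" --pt "0.39 -0.492 0 0 0 -0.619" --pt "0.39 -0.492 0 0 0 -0.619" --pt "0.39 -0.492 0 0 0 -0.619" --hand 0.6

```text
clock: 20.27
position: [0.3861, -0.2606, 0.2349]
orientation: [0.297, 0.955, -0.0, 0.001]
ft_force: [0.4, 0.2, -0.5]
finger_gap: 0.0683
grasp_force: 0.0
```

```bash
python3 -c "
from h import *
m=ray('top',(396.2,192),.092);print('mug',m,'grip',ray('top',(388.7,239),.132))
go((.385,-.26,.111,55.6))"
```

```text
mug [ 0.50833213 -0.29171253  0.092     ] grip [ 0.38496522 -0.2568262   0.132     ]
now 20.27 [ 0.3861 -0.2606  0.2349] yaw 55.5 tilt 0.09 gap 0.06827480867109856 F [ 0.4  0.2 -0.5]
(0.385, -0.26, 0.111, 55.6) [0.006, -0.001, 0.496] [0.0, 0.001, -0.001] rows 2.0
```

>>> carry_out --pt "0.006 0 0.12 0 0 0" --pt "0.006 0 0.24 0 0 0" --pt "0.006 0 0.34 0 0 0" --pt "0.006 0 0.42 0 0 0" --pt "0.006 0 0.48 0 0 0" --pt "0.006 0 0.495 0 0 0" --pt "0.006 0 0.495 0 0 0"

```text
clock: 21.15
position: [0.3849, -0.2597, 0.1115]
orientation: [0.296, 0.955, -0.0, 0.001]
ft_force: [-0.1, -0.6, -0.7]
finger_gap: 0.0683
grasp_force: 0.0
```

>>> carry_out --pt "0 0 0 0 0 0" --pt "0 0 0 0 0 0" --pt "0 0 0 0 0 0" --pt "0 0 0 0 0 0" --pt "0 0 0 0 0 0" --pt "0 0 0 0 0 0" --pt "0 0 0 0 0 0" --hand -1

```text
clock: 22.02
position: [0.3849, -0.2595, 0.1121]
orientation: [0.295, 0.955, -0.0, 0.001]
ft_force: [-0.8, 0.7, 4.6]
finger_gap: 0.0139
grasp_force: 58.4
```

>>> carry_out --pt "0 0 -0.04 0 0 0" --pt "0 0 -0.12 0 0 0" --pt "0 0 -0.22 0 0 0" --pt "0 0 -0.32 0 0 0" --pt "0 0 -0.42 0 0 0" --pt "0 0 -0.48 0 0 0" --pt "0 0 -0.48 0 0 0"

```text
clock: 22.9
position: [0.3847, -0.2596, 0.2323]
orientation: [0.295, 0.955, -0.0, 0.002]
ft_force: [-0.2, -0.1, -4.2]
finger_gap: 0.014
grasp_force: 58.6
```

```bash
python3 -c "
from h import *
go((.4303,.0635,.231,55.6))"
```

```text
now 22.9 [ 0.3847 -0.2596  0.2323] yaw 55.6 tilt 0.21 gap 0.014046273081317286 F [-0.2 -0.1 -4.2]
(0.4303, 0.0635, 0.231, 55.6) [0.579, 1.17, 0.003] [0.0, 0.002, 0.0] rows 5.2
```

>>> carry_out --pt "0.03 0.06 0 0 0 0" --pt "0.08 0.16 0 0 0 0" --pt "0.14 0.28 0 0 0 0" --pt "0.2 0.4 0 0 0 0" --pt "0.26 0.52 0 0 0 0" --pt "0.32 0.64 0 0 0 0" --pt "0.38 0.76 0 0 0 0" --pt "0.43 0.87 0 0 0 0" --pt "0.47 0.95 0 0 0 0" --pt "0.48 0.97 0 0 0 0" --pt "0.48 0.97 0 0 0 0"

```text
clock: 24.28
position: [0.4215, 0.0088, 0.2307]
orientation: [0.295, 0.956, -0.0, 0.0]
ft_force: [0.3, -1.3, -4.4]
finger_gap: 0.0137
grasp_force: 58.7
```

```bash
python3 -c "
from h import *
go((.4303,.0635,.231,55.6),(.4303,.0635,.125,55.6))"
```

```text
now 24.27 [0.4215 0.0088 0.2307] yaw 55.7 tilt 0.05 gap 0.013749949542036002 F [ 0.3 -1.3 -4.4]
(0.4303, 0.0635, 0.231, 55.6) [0.094, 0.201, -0.001] [-0.0, 0.0, 0.001] rows 0.9
(0.4303, 0.0635, 0.125, 55.6) [0.094, 0.201, 0.423] [-0.0, 0.0, 0.001] rows 1.9
```

>>> carry_out --pt "0.03 0.07 0 0 0 0" --pt "0.07 0.15 0 0 0 0" --pt "0.094 0.201 0 0 0 0" --pt "0.094 0.201 0 0 0 0" --pt "0.094 0.201 0.1 0 0 0" --pt "0.094 0.201 0.2 0 0 0" --pt "0.094 0.201 0.3 0 0 0" --pt "0.094 0.201 0.37 0 0 0" --pt "0.094 0.201 0.4 0 0 0" --pt "0.094 0.201 0.415 0 0 0" --pt "0.094 0.201 0.415 0 0 0"

```text
clock: 25.65
position: [0.4315, 0.0631, 0.1279]
orientation: [0.295, 0.955, -0.0, 0.001]
ft_force: [0.6, 0.2, -4.1]
finger_gap: 0.0141
grasp_force: 58.8
```

```bash
python3 -c "
from h import *
go((.4303,.0635,.1145,55.6))
s=env.snapshot('side');print(proj('side',(.4303,.0635,.003)))
cv2.imwrite('pics/s7.png',s[150:260,205:325,::-1].repeat(5,0).repeat(5,1))"
```

```text
now 25.65 [0.4315 0.0631 0.1279] yaw 55.6 tilt 0.12 gap 0.014097726551772114 F [ 0.6  0.2 -4.1]
(0.4303, 0.0635, 0.1145, 55.6) [0.005, -0.001, 0.053] [0.0, 0.001, 0.0] rows 0.2
[263.07455561 229.36720489]
```

View pics/s7.png

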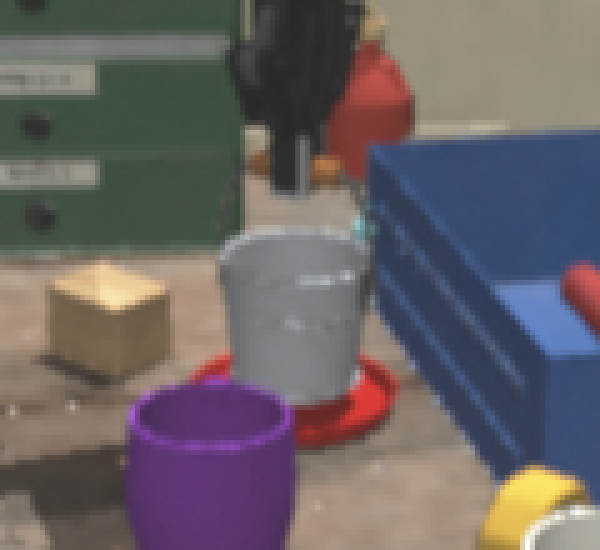

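The pail hangs over the pan, centred (pail at about (297,320) in the crop, pan centre at 295). I'll lower it.

>>> carry_out --pt "0.005 0 0.015 0 0 0" --pt "0.005 0 0.03 0 0 0" --pt "0.005 0 0.04 0 0 0" --pt "0.005 0 0.047 0 0 0" --pt "0.005 0 0.053 0 0 0" --pt "0.005 0 0.053 0 0 0" --pt "0.005 0 0.053 0 0 0"

```text
clock: 26.58
position: [0.4306, 0.064, 0.1151]
orientation: [0.295, 0.955, 0.0, 0.001]
ft_force: [-2.7, -0.1, 8.6]
finger_gap: 0.0139
grasp_force: 60.2
```

Contact is made, so I'll release and retreat.

>>> carry_out --pt "0 0 0 0 0 0" --pt "0 0 0 0 0 0" --pt "0 0 0 0 0 0" --pt "0 0 0 0 0 0" --pt "0 0 0 0 0 0" --hand 0.6

```text
clock: 27.2
position: [0.4303, 0.0639, 0.1143]
orientation: [0.295, 0.955, -0.0, 0.001]
ft_force: [0.0, -0.1, 0.4]
finger_gap: 0.0687
grasp_force: 0.0
```

>>> carry_out --pt "0 0 -0.1 0 0 0" --pt "0 0 -0.3 0 0 0" --pt "0 0 -0.5 0 0 0" --pt "0 0 -0.7 0 0 0" --pt "0.2 -0.3 -0.7 0 0 0" --pt "0.3 -0.6 -0.7 0 0 0" --pt "0.3 -0.8 -0.7 0 0 0" --pt "0.3 -0.8 -0.7 0 0 0" --pt "0.3 -0.8 -0.7 0 0 0"

```text
clock: 28.32
position: [0.2541, -0.0595, 0.2892]
orientation: [0.297, 0.955, -0.0, 0.001]
ft_force: [-0.6, -0.2, 1.0]
finger_gap: 0.0683
grasp_force: 0.0
```

```bash
python3 -c "
from h import *
go()
s=env.snapshot('side');t=env.snapshot('top')
a=s[170:320,225:365,::-1];b=t[160:310,230:420,::-1]
cv2.imwrite('pics/s8.png',cv2.resize(np.hstack([a,b]),None,fx=2.4,fy=2.4,interpolation=2))
print(proj('top',(.4303,.0635,.078)),proj('side',(.4303,.0635,.078)),proj('side',(.4303,.0635,.003)))"
```

```text
now 28.32 [ 0.2541 -0.0595  0.2892] yaw 55.4 tilt 0.15 gap 0.068257666570715 F [-0.6 -0.2  1. ]
[261.71356598 226.13319611] [263.28503214 204.96598878] [263.07455561 229.36720489]
```

View pics/s8.png

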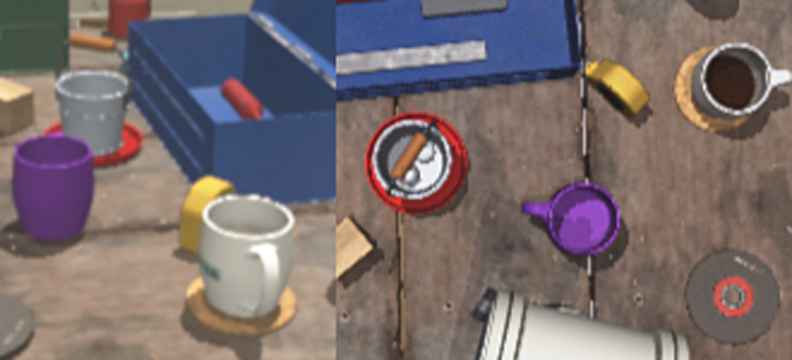

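The pail stands centred in the pan (rim at about (411,159) in the crop, as expected) with both nuts in it. The mug is on the coaster with its handle to the right, and the arm is clear.

```bash
python3 -c "
from station import env
print(env.sign_off())"
```

```text
the job is handed in; nothing more can be done
None
```

The swap is done and handed in at about 28 s on the robot's clock, though I don't have the verdict: by the last pictures the mug stands on the coaster (about 2 mm off centre) with its handle to the robot's right, the pail is centred in the pan with both nuts inside, and nothing else looks moved; I viewed 12 pictures, two over the limit of 10.

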